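# Dip the pH probe in the small beaker

### The job

Take the cordless pH probe out of its stand by the grip, and, still holding it upright, dip its tip well into the small squat beaker (not the tall one) and keep it there for about a second. Then lift it out and put it back in its stand, hanging upright by its collar as before; do not drop it, and leave both beakers standing where they are.

Things in the scene. Friction and masses are not known exactly. Their poses are not given: they have to be found in the camera images.
- probe: Cordless pH probe, 160 mm long, about 120 g, hanging upright in the stand. Origin at its tip (lowest point), z up along it. From the tip: glass shaft 12 mm in diameter up to 90 mm; flat black collar 56 mm in diameter, 90 to 96 mm; grey upright round grip 30 mm in diameter, 96 to 160 mm: take it from above, from any side, about 130 mm above the tip.
- stand: Fixed grey stand, 115 mm high. Origin on the bench exactly below the hole's centre; z up. Level top plate 80 x 80 x 8 mm, top at 115 mm, with a round through hole 34 mm wide: the probe's shaft has 11 mm of play each way, its collar rests on the plate, its tip hangs 25 mm above the bench. Base 125 x 90 x 10 mm; a post on the stand's own +x side. Nothing rises above the plate.
- beaker: The small squat beaker: white porcelain, loose, open at the top, straight round wall, 72 mm outside diameter, 64 mm inside, 70 mm high, floor 5 mm thick, about 180 g. Origin at the centre of its underside, on the bench; z up.
- tall_beaker: The tall beaker, not to be used: white porcelain, loose, open, 60 mm outside diameter, 110 mm high, about 220 g. Origin at the centre of its underside, on the bench; z up. A low white dish (110 mm across, 32 mm high) and a glass jar with a blue cap (105 mm high) also stand near and are not part of the job.
There are look-alikes about, which are no part of the job. Of the things that look like the probe, the larger one is meant.

How it is judged:
By the outcome, as a careful person would: the job done as asked, in the order asked, and still so for the second after the job is handed in, with the robot touching nothing.
It also fails if it takes over 51 s, if anything falls off the work surface, if the arm or the gripper's body presses on something with over 40 N, if the wrist force passes 120 N, or if a joint passes its speed limit or range.

### The arm

A 6-joint arm with a two-finger parallel gripper is mounted at the origin on the work surface. World frame = base frame: x ahead of the robot, y to its left, z up, the work surface at z = 0. Lengths are in m, angles in degrees, forces in N, time in s.
With the tool pointing down it reaches from about 0.3 to 0.85 m from the base axis. Payload 5.4 kg.
Tool frame: the origin (TCP) lies on the mounting face of the last link; the fingertips stand 173 mm ahead of it and the grasp point (between the pads) lies 155 mm ahead of it (robot.grasp_offset is the distance from the TCP to the grasp point, in m); z points along the fingers, y is the line along which they close (so a half turn about z gives the same grasp; the last joint's range is limited). The gripper opens to 85 mm and grips with 20 to 120 N. Pads are 22 mm wide; open, the fingers measure 114 mm over their backs; the gripper's body (76 mm by 85 mm) begins 54 mm behind the grasp point. The pads swing forward as they close: fully open they stand 13 mm farther back than shut.
Start: joints at [54.54, 9.076, 91.501, -0, 79.423, -12.038], TCP at [0.229, 0.528, 0.405] pointing down, gripper open.
Joint ranges: [-166.64, 166.64], [-54.1, 131.32], [10.49, 154.53], [-73.88, 253.88], [9.74, 151.15], [-171.62, 171.62]. Speed limits (degrees/s): [147.25, 147.25, 180, 180, 180, 180].

### API

Orientations are given as a 3x3 rotation matrix whose columns are the frame's x, y, z axes.
In Python, from cell import robot gives the robot as it stands. Calls block until the motion is done:
- robot.move_to(position, orientation): joint-space move of the TCP to a pose.
- robot.line_to(position, rot=None, vel=0.15, f_stop=None): straight line of the TCP; rot=None keeps the orientation; vel is the mean speed in m/s. With f_stop (N) it stops when the force on the tool has changed by that much, and returns True; else False.
- robot.movej(angles): joint-space move.
- robot.gripper_to(opening): finger opening in m; the grip force is fixed at half the most; returns when the fingers have stopped.
- robot.pause(seconds).
- robot.ik(position, orientation): joint angles nearest the present ones, or None.
- robot.get_obs(): the state.
- robot.get_image(name): name is "scene" or "top"; returns a dict with "pixels" (480x640x3 uint8, blue, green, red), "fovy" (degrees; the focal length in pixels is half the picture's height over the tangent of half this angle, whatever the lens; pixels are square), "cx", "cy" (the principal point, pixels), "world_from_camera" (4x4, takes a point from camera to world coordinates). Camera axes: x right, y down, z forward; pixel columns grow to the right and rows downward; lengths in m; the calibration is good to about 2 mm. A picture is of the moment at which its call begins. There is no depth.
A pose or a line that the arm cannot do raises robot.IKError and nothing moves.
- robot.close_job(): hands the job in; it is judged then, once.
The state is a dict: "time_s": time; "joints": joint angles; "qvel": joint speeds; "tau": joint torques, N m; "position": TCP position; "ee_rot": TCP orientation; "ft_force": force on the tool from outside, world axes, zero at the start; "torque": the same for the moment, N m; "gripper_width": finger opening in m; "gripper_force": force on a finger pad.
Only numpy, scipy, OpenCV 4.12 (cv2) and the standard library are available. Lean on these libraries where they do the work, as an engineer would, in place of code of your own. Each camera call takes 0.05 s, during which the arm holds its last target. There are 200 camera calls.

## Working session

There is one attempt and no reset: what is moved stays moved. The work goes in short steps, each a Python script; the robot and the scene stay as the last script left them, time stands still between calls to the robot, and variables do not carry over. Pictures are saved under pics/ and viewed, at most 10 in all, crops included, and the job is handed in when it is done.

```bash
mkdir -p pics; python3 - <<'E'
from cell import robot
import cv2,pickle
for n in("scene","top"):
    d=robot.get_image(n);cv2.imwrite(f"pics/{n}0.png",d["pixels"]);pickle.dump(d,open(f"{n}0.pkl","wb"));print(n,d["fovy"],d["cx"],d["cy"],d["world_from_camera"])
print(robot.get_obs(),robot.grasp_offset)
E
```

```text
scene 56.240069535760924 321.5529874220151 246.7923367916737 [[-0.35031362  0.47888236 -0.80495469  1.22863918]
 [ 0.9363274   0.20098288 -0.28791818  0.25069864]
 [ 0.02390318 -0.85456279 -0.51879772  0.55401116]
 [ 0.          0.          0.          1.        ]]
top 51.68097440502578 322.7115623274554 240.76947639365338 [[ 1.74298106e-02 -9.86994956e-01  1.59803499e-01  3.46122664e-01]
 [-9.99600802e-01 -2.07559610e-02 -1.91683925e-02 -9.93574937e-04]
 [ 2.22359819e-02 -1.59405604e-01 -9.86962722e-01  1.03012394e+00]
 [ 0.00000000e+00  0.00000000e+00  0.00000000e+00  1.00000000e+00]]
{'time_s': 0.1, 'joints': array([ 5.45400599e+01,  9.10968308e+00,  9.15664880e+01, -1.27545294e-03,
        7.94238136e+01, -1.20377735e+01]), 'qvel': array([-0.01036058, -0.06379618, -0.07611748,  0.08242405,  0.15891751,
       -0.02561792]), 'tau': array([-3.91387484e-04, -3.96992040e+01, -3.32339108e+01, -1.18475937e-04,
        4.15351940e-03, -7.31198952e-06]), 'position': array([0.22843121, 0.52739438, 0.40379542]), 'ee_rot': array([[-9.17602369e-01,  3.97498306e-01, -9.94544812e-04],
       [ 3.97499402e-01,  9.17601312e-01, -1.43408456e-03],
       [ 3.42549440e-04, -1.71125036e-03, -9.99998477e-01]]), 'ft_force': array([ 0.59706682, -0.06299605,  0.58949367]), 'torque': array([ 0.01414714, -0.00943559,  0.02043097]), 'gripper_force': 0.0, 'gripper_width': 0.08544743484815248} 0.1547
```

View pics/scene0.png

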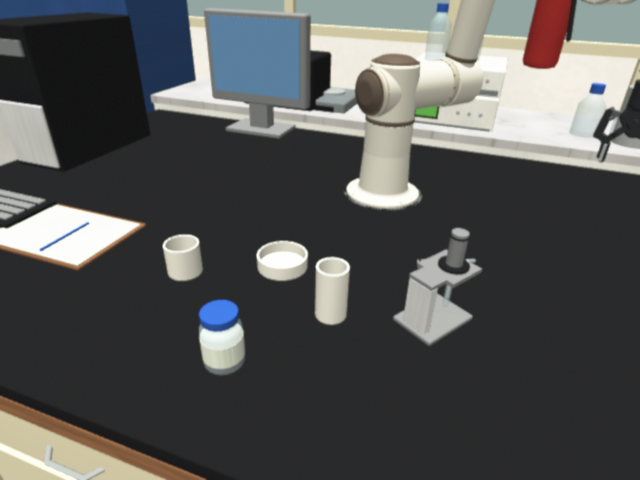

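View pics/top0.png

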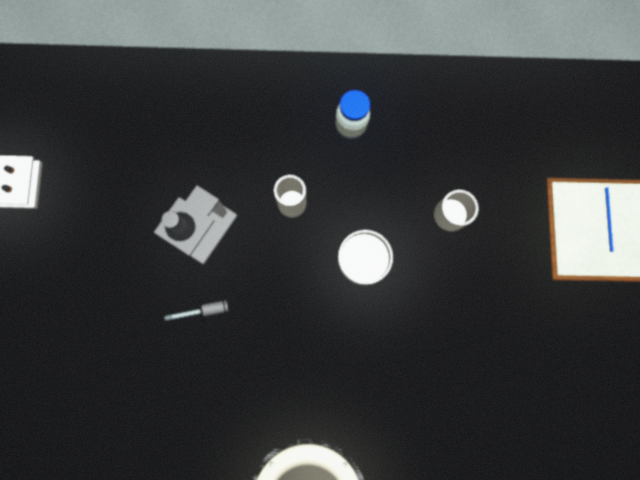

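Candidates for the probe: the upright one in the stand (top (178,222), scene (457,250)), and a smaller one lying on the bench (top (200,311)). I choose the one in the stand. Beaker candidates: the right one in top (457,208) / scene (183,257) is squat. The one at top (290,195) / scene (332,290) is tall, and the dish is at (365,257). I'll check the choice in a crop.

```bash
python3 - <<'E'
import cv2,numpy as np
s=cv2.imread("pics/scene0.png");t=cv2.imread("pics/top0.png")
a=cv2.resize(s[220:345,385:490],None,fx=3.8,fy=4,interpolation=2)[:500]
b=cv2.resize(t[175:300,145:245],None,fx=3.8,fy=4,interpolation=2)[:500]
o=np.hstack([a,b]);print(o.shape)
cv2.imwrite("pics/crop.png",np.clip(o.astype(float)*1.4+15,0,255).astype(np.uint8))
E
```

```text
(500, 779, 3)
```

View pics/crop.png

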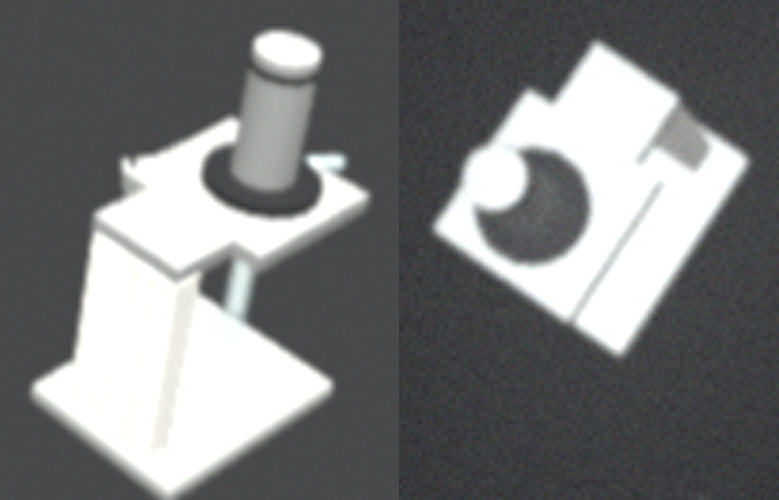

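The crop shows the large upright probe, with its collar on the stand's plate and its grip top at scene (460.5,233) / top (170,219.5). That confirms the choice. Next I measure.

```bash
cat > h.py <<'E'
import numpy as np,cv2,pickle
from scipy.optimize import least_squares
def ray(d,uv):
    uv=np.atleast_2d(np.asarray(uv,float)); f=240/np.tan(np.radians(d["fovy"]/2)); T=np.asarray(d["world_from_camera"])
    c=np.c_[(uv[:,0]-d["cx"])/f,(uv[:,1]-d["cy"])/f,np.ones(len(uv))]
    return T[:3,3],c@T[:3,:3].T
def plane(d,uv,z):
    o,r=ray(d,uv); return o+r*((z-o[2])/r[:,2])[:,None]
def proj(d,p):
    T=np.asarray(d["world_from_camera"]);f=240/np.tan(np.radians(d["fovy"]/2));c=(np.asarray(p)-T[:3,3])@T[:3,:3]
    return np.array([d["cx"]+f*c[0]/c[2],d["cy"]+f*c[1]/c[2]])
def tri(d1,u1,d2,u2):
    A=np.zeros((3,3));b=np.zeros(3);
    for d,u in((d1,u1),(d2,u2)):
        o,r=ray(d,u);r=r[0]/np.linalg.norm(r);P=np.eye(3)-np.outer(r,r);A+=P;b+=P@o
    return np.linalg.solve(A,b)
def rim(d,seed,z,R,thr):
    m=cv2.inRange(cv2.cvtColor(d["pixels"],cv2.COLOR_BGR2GRAY),thr,255)
    cs,_=cv2.findContours(m,cv2.RETR_EXTERNAL,cv2.CHAIN_APPROX_NONE)
    c=max(cs,key=lambda c:cv2.pointPolygonTest(c,seed,True))
    q=plane(d,c[:,0],z)[:,:2]; n=np.asarray(d["world_from_camera"])[:2,3]
    e=q.mean(0)-n; e/=np.linalg.norm(e); s=q@e
    q=q[s>s.max()-R*0.9]
    r=least_squares(lambda p:np.hypot(*(q-p[:2]).T)-p[2],[*q.mean(0),R],loss="soft_l1",f_scale=.001)
    return r.x.round(4),len(q)
E
python3 - <<'E'
from h import *
s,t=[pickle.load(open(n+"0.pkl","rb")) for n in("scene","top")]
C=lambda x,y:(385+x/3.8,220+y/4.); D=lambda x,y:(145+(x-399)/3.8,175+y/4.)
print("grip top tri",tri(s,C(287,52),t,D(495,178)),plane(t,D(495,178),.185),plane(s,C(287,50),.185))
print("collar",plane(t,D(532,205),.121),plane(s,C(263,177),.121))
print("plate top corners",plane(t,[D(433,228),D(528,90),D(663,185),D(572,322)],.115).round(4))
print("plate scene: right, far-top",plane(s,[C(368,193),C(235,118),C(122,160)],.115).round(4))
for n,a,b,z,R in(("beaker",(183,262),(457,210),.07,.036),("tall",(332,295),(290,198),.11,.03)):
    for thr in(70,100): print(n,rim(s,a,z,R,thr),rim(t,b,z,R,thr))
print("jar",plane(t,(354,103),.105),"dish",plane(t,(365,257),.032),"small",plane(t,[(168,318),(228,306)],.01))
E
```

```text
grip top tri [0.51541209 0.24755578 0.18123064] [[0.51464265 0.24666402 0.185     ]] [[0.52095743 0.24721549 0.185     ]]
collar [[0.51503973 0.2466322  0.121     ]] [[0.52160881 0.24789426 0.121     ]]
plate top corners [[0.5042 0.2958 0.115 ]
 [0.5712 0.2537 0.115 ]
 [0.5271 0.1847 0.115 ]
 [0.4615 0.2254 0.115 ]]
plate scene: right, far-top [[0.506  0.2952 0.115 ]
 [0.465  0.2291 0.115 ]
 [0.5236 0.1832 0.115 ]]
beaker (array([ 0.5758, -0.2946,  0.0377]), 38) (array([ 0.5758, -0.2929,  0.0374]), 48)
beaker (array([ 0.575 , -0.2945,  0.0364]), 37) (array([ 0.5758, -0.2924,  0.0368]), 48)
tall (array([0.5913, 0.0444, 0.0304]), 36) (array([0.5921, 0.0464, 0.0319]), 41)
tall (array([0.5936, 0.0449, 0.0311]), 36) (array([0.5923, 0.0466, 0.0309]), 40)
jar [[ 0.77395851 -0.07619254  0.105     ]] dish [[ 0.47610894 -0.10697286  0.032     ]] small [[0.34667038 0.28905959 0.01      ]
 [0.3728876  0.16947118 0.01      ]]
```

Probe axis ≈ (0.5155, 0.247), hole centre ≈ (0.516, 0.240), squat beaker ≈ (0.5755, −0.2935). The two views agree to a few mm, so I grasp now.

```bash
cat >> h.py <<'E'
RS=[np.array([[0,s,0],[s,0,0],[0,0,-1.]]) for s in(1,-1)]
E
python3 - <<'E'
from h import *
from cell import robot
g=robot.grasp_offset
for i,R in enumerate(RS):
    print(i,[None if (q:=robot.ik(p,R)) is None else np.round(q) for p in([.516,.247,.155+g],[.516,.247,.30+g],[.5755,-.2935,.30+g],[.5755,-.2935,.15+g])])
def cost(R):
    q=robot.ik([.516,.247,.30+g],R); return 999 if q is None else abs(q[5])
R=min(RS,key=cost); np.save("R.npy",R)
robot.move_to([.516,.247,.26+g],R)
robot.line_to([.516,.247,.155+g],vel=.1,f_stop=15)
robot.gripper_to(.0)
o=robot.get_obs();print(o["time_s"],o["position"],o["gripper_width"],o["gripper_force"],o["ft_force"])
d=robot.get_image("scene");t=robot.get_image("top")
cv2.imwrite("pics/grasp.png",np.hstack([cv2.resize(d["pixels"][150:350,350:540],(400,420)),cv2.resize(t["pixels"][150:330,110:290],(400,420))]))
E
```

```text
0 [array([13., 14., 97., -0., 69., 13.]), array([13.,  7., 88., -0., 85., 13.]), array([-38.,  18.,  75.,  -0.,  87., -38.]), array([-38.,  24.,  85.,  -0.,  71., -38.])]
1 [array([  13.,   14.,   97.,   -0.,   69., -167.]), array([  13.,    7.,   88.,   -0.,   85., -167.]), array([-38.,  18.,  75.,  -0.,  87., 142.]), array([-38.,  24.,  85.,  -0.,  71., 142.])]
3.35 [0.51611674 0.24702933 0.31004336] 0.02860759589973163 59.317113161087036 [-0.81705296 -0.50195715  2.47853613]
```

View pics/grasp.png

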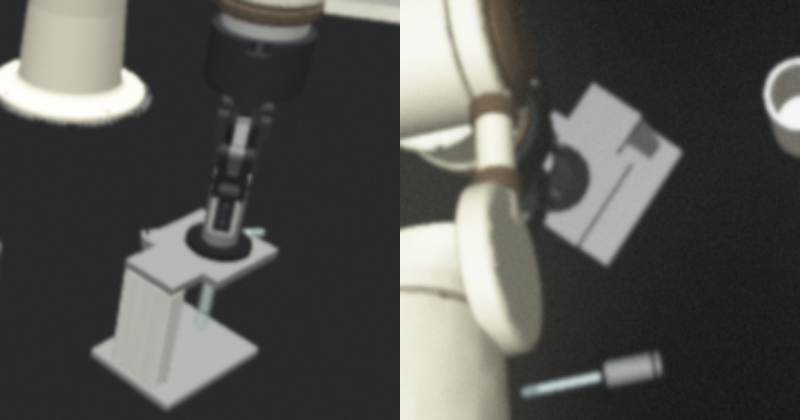

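The grip is held between the pads, with the collar still on the plate (crop ≈ (218,240)). The width is 28.6 mm at 59 N. I lift straight up and check that it hangs upright.

```bash
python3 - <<'E'
from h import *
from cell import robot
g=robot.grasp_offset
robot.line_to([.516,.247,.295+g],vel=.1)
robot.pause(.2)
o=robot.get_obs();print(o["time_s"],o["position"],o["gripper_width"],o["gripper_force"],o["ft_force"])
d=robot.get_image("scene");t=robot.get_image("top")
pickle.dump(d,open("scene1.pkl","wb"));pickle.dump(t,open("top1.pkl","wb"))
p=np.array([.516,.247,.295]);print([proj(d,p+[0,0,z]).round(1) for z in(-.13,-.034,-.04)],[proj(t,p+[0,0,z]).round(1) for z in(-.13,-.034)])
cv2.imwrite("pics/lift.png",np.hstack([cv2.resize(d["pixels"][120:300,380:540],(400,450)),cv2.resize(t["pixels"][150:330,90:250],(400,450))]))
E
```

```text
5.2 [0.51594855 0.24699354 0.44925706] 0.028941347835573 59.14997577667236 [ 0.7630684   0.9191262  -0.27090616]
[array([458.6, 241.3]), array([469.4, 190.2]), array([468.6, 193.6])] [array([173.3, 221. ]), array([156.5, 208.9])]
```

View pics/lift.png

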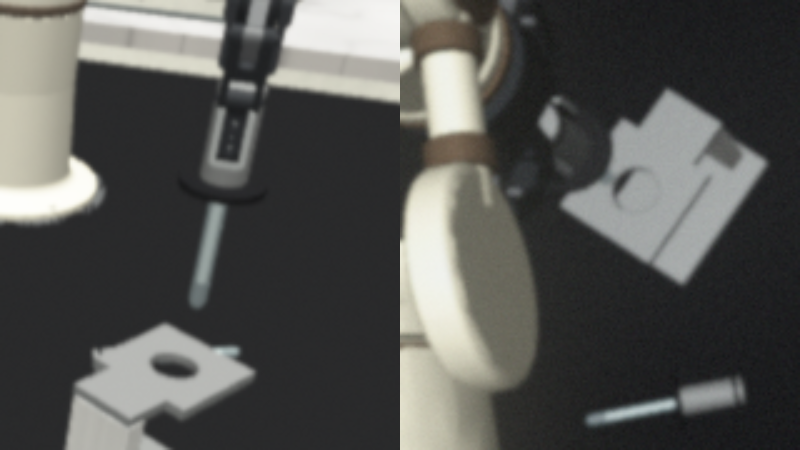

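The probe hangs upright. Its tip is at scene (459,242), against (458.6,241.3) predicted. The empty hole is at top (184.4,226), scene (450,266). Next I compute the hole centre and carry the probe to above the squat beaker.

```bash
python3 - <<'E'
from h import *
from cell import robot
g=robot.grasp_offset
s,t=[pickle.load(open(n+"1.pkl","rb")) for n in("scene","top")]
print("hole",plane(t,(184.4,226),.115),plane(s,(450,266),.115),tri(s,(450,266),t,(184.4,226)))
robot.line_to([.5755,-.2935,.295+g],vel=.15)
robot.line_to([.5755,-.2935,.215+g],vel=.1)
robot.pause(.2)
o=robot.get_obs();print(o["time_s"],o["position"],o["gripper_width"],o["ft_force"])
d=robot.get_image("scene");t=robot.get_image("top")
cv2.imwrite("pics/over.png",np.hstack([cv2.resize(d["pixels"][120:300,110:270],(400,450)),cv2.resize(t["pixels"][120:300,390:550],(400,450))]))
E
```

```text
hole [[0.5168066  0.24012923 0.115     ]] [[0.52057874 0.24147461 0.115     ]] [0.51718127 0.24108281 0.11277835]
10.225 [ 0.57567278 -0.29360823  0.37062858] 0.028404200497056335 [-0.5522675  -1.13444792 -1.75279161]
```

View pics/over.png

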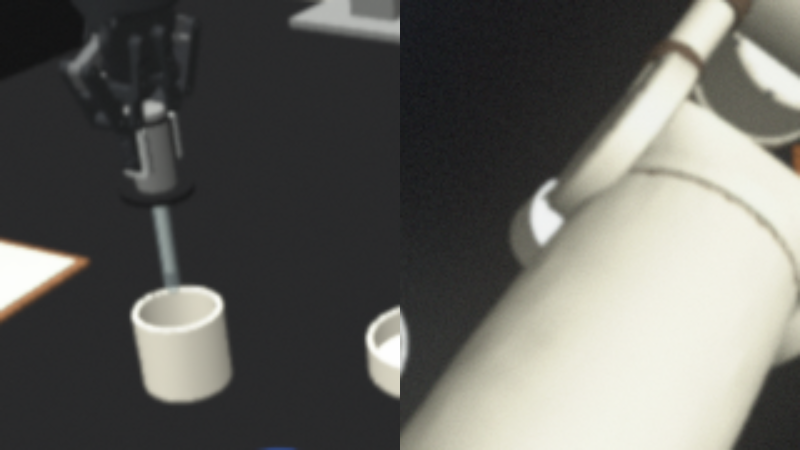

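The probe is upright over the squat beaker, and the tip at crop (173,290) is over the centre of the mouth (178,309). Now I dip, hold, and lift.

```bash
python3 - <<'E'
from h import *
from cell import robot
g=robot.grasp_offset
hit=robot.line_to([.5755,-.2935,.150+g],vel=.08,f_stop=8)
robot.pause(1.3)
o=robot.get_obs();print(hit,o["time_s"],o["position"],o["gripper_width"],o["ft_force"])
d=robot.get_image("scene")
robot.line_to([.5755,-.2935,.295+g],vel=.1)
robot.line_to([.517,.2405,.295+g],vel=.15)
robot.line_to([.517,.2405,.21+g],vel=.1)
robot.pause(.2)
o=robot.get_obs();print(o["time_s"],o["position"],o["gripper_width"],o["ft_force"])
e=robot.get_image("scene")
print(proj(e,[.517,.2405,.08]))
cv2.imwrite("pics/dip.png",np.hstack([cv2.resize(d["pixels"][120:300,110:270],(400,450)),cv2.resize(e["pixels"][180:340,390:532],(400,450))]))
E
```

```text
False 12.5833 [ 0.57549574 -0.29349535  0.30469217] 0.028669616659847828 [-0.54814215  0.90105319 -1.98680628]
19.1667 [0.51718629 0.24056682 0.36547807] 0.028732616311638627 [-0.03592771  0.73835446 -1.78458459]
[446.396549   280.80531444]
```

View pics/dip.png

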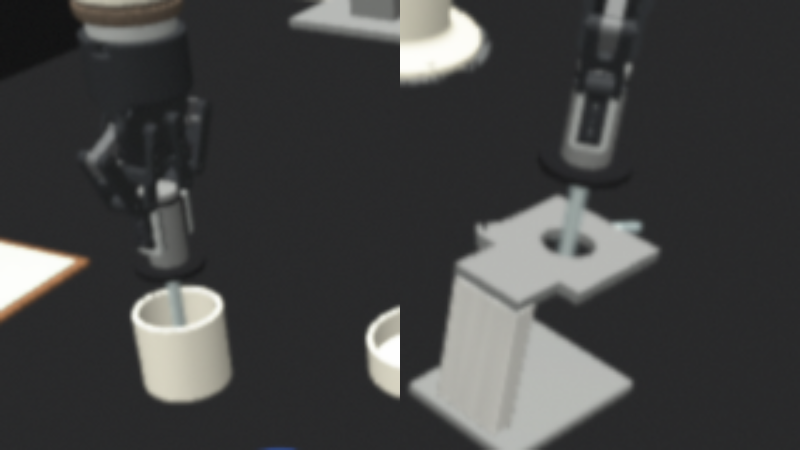

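The left crop shows the tip well inside the squat beaker. The right crop shows the shaft already through the middle of the hole, at crop (568,245). I lower it, release, retreat and check.

```bash
python3 - <<'E'
from h import *
from cell import robot
g=robot.grasp_offset
robot.line_to([.517,.2405,.160+g],vel=.08,f_stop=8)
hit=robot.line_to([.517,.2405,.152+g],vel=.01,f_stop=4)
o=robot.get_obs();print(hit,o["time_s"],o["position"],o["ft_force"])
robot.gripper_to(.085)
robot.pause(.3)
robot.line_to([.517,.2405,.32+g],vel=.1)
robot.movej([54.54,9.076,91.501,0,79.423,-12.038])
robot.pause(.5)
o=robot.get_obs();print(o["time_s"],o["gripper_width"])
s=robot.get_image("scene");t=robot.get_image("top")
print(rim(s,(183,262),.07,.036,100),rim(t,(457,210),.07,.036,100),rim(s,(332,295),.11,.03,100),rim(t,(290,198),.11,.03,100))
cv2.imwrite("pics/end.png",np.hstack([s["pixels"][200:380,150:500],cv2.resize(t["pixels"][140:280,140:260],(240,180)) ]))
E
```

```text
True 20.5333 [0.51701754 0.24052159 0.31000462] [-0.64372638 -0.32462292  4.93768012]
25.2583 0.08486146380751125
(array([ 0.575 , -0.2945,  0.0364]), 37) (array([ 0.5757, -0.2923,  0.0368]), 48) (array([0.5936, 0.0449, 0.0311]), 36) (array([0.5923, 0.0466, 0.0309]), 40)
```

View pics/end.png

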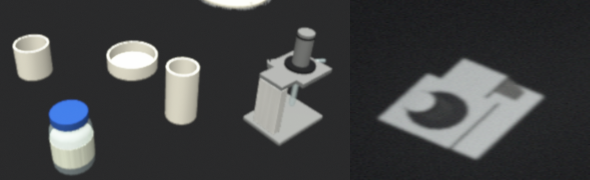

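The probe hangs upright in the stand (crop (303,50)), both beakers are unmoved, and the arm is clear, so I hand in.

```bash
python3 -c "
from cell import robot
print(robot.close_job())"
```

```text
the job is handed in; nothing more can be done
None
```

I dipped the probe in the squat beaker for about 1.3 s and hung it back upright in its stand. Both beakers measured unmoved afterwards, and I handed the job in at about 25 s on the robot's clock.

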